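# Set the green-capped pair on the check scale

## Robot

A 6-joint arm with a two-finger parallel gripper is mounted at the origin on the work surface. World frame = base frame: x ahead of the robot, y to its left, z up, the work surface at z = 0. Lengths are in m, angles in rad, forces in N, time in s.
With the tool pointing down it reaches from about 0.25 to 0.725 m from the base axis. Payload 4 kg.
Tool frame: the origin (TCP) lies between the finger pads; the fingertips stand 8 mm ahead of it and the grasp point (between the pads) lies 11 mm behind it; z points along the fingers, y is the line along which they close (so a half turn about z gives the same grasp; the last joint's range is limited). The gripper opens to 85 mm and grips with 20 to 120 N. Pads are 22 mm wide; open, the fingers measure 114 mm over their backs; the gripper's body (76 mm by 85 mm) begins 54 mm behind the grasp point. The pads swing forward as they close: fully open they stand 13 mm farther back than shut.
Start: joints at [1.331, 0.241, 0.005, 1.335, 0, 1.571], TCP at [0.119, 0.486, 0.239] pointing down, gripper open.
Joint ranges: [-2.72, 2.72], [-1.05, 1.87], [-1.09, 1.28], [-1.99, 2.15], [-1.42, 1.44], [-3.14, 3.14]. Speed limits (rad/s): [2.79, 2.79, 3.14, 3.14, 3.14, 3.14].

## Interface

Orientations are given as a unit quaternion [x, y, z, w].
In Python, from workcell import status, viewer, bot gives the robot as it stands.
- The arm moves only by the tool servo_tool, never from a script. Its argument "commands" is a list of rows, each a list of 5 numbers: the finger opening in mm, from 0 to 85.4, then the shift along the tool's x, y, z in mm, then the turn about the tool's z in rad. A call has 1 to 20 rows; each row shifts and turns the commanded pose from where the row before left it, along the tool's axes as they then stand; what a row does not reach is not made up. A row lasts 1/8 s, in which the tool goes at most 62.5 mm and 10.7 degrees, less where a joint would pass 70% of its speed; a pose out of reach is approached as far as the arm can. A call is refused whole if a number of a shift passes 62.5 or a number of a turn 0.188, either way. A call with a gripper value outside its range is refused whole. The fingers move at their own pace and stop on an object; the grip force is fixed at half the most. Time passes only in rows, so rows that do not move let the fingers close. It gives the time, the measured TCP pose, the force, the opening and the grip force at its end, in the units of the state.
- status.get_obs(): the state, without advancing time (a new reading comes with each control period).
- viewer.camera(name): name is "scene" or "top"; returns (picture, depth): 400x640x3 uint8, red, green, blue; 400x640 float32, m along the optical axis (not along the pixel's ray), 0 where there is no reading.
- viewer.get_calibration(name): a dict with "camera_matrix" (3x3 intrinsics, pixels), "R" (3x3) and "t" (3): a world point X has camera coordinates R X + t. Camera axes: x right, y down, z forward; pixel columns grow to the right and rows downward; lengths in m; the calibration is good to about 2 mm. A picture is of the moment at which its call begins. get_calibration takes no time and is no camera call.
- bot.job_done(): hands the job in; it is judged then, once.
Trained networks look in the newest picture that a camera, given by its name, has taken for a name from the list of things; names that differ only in an ending like _2 or _b are one class to them, and where a whole thing is asked for, a point or a joint stands for the part that bears it (a point fixed in the world has none). Each returns a list of dicts, best first, with "p" (0 to 1); they miss things now and then, are a little off and sometimes report something else, mostly with a low value. They report only what shows in the picture. A call takes as long as a camera call. They do not tell look-alikes from the thing itself.
- viewer.masks_of(camera, label): "mask" (400x640 bool, what is visible of it) and "pixel" ([row, column] in pixels, amid what is visible of it).
- viewer.spot_point(camera, label): "pixel" ([row, column] in pixels: a listed point, or the origin of a listed thing).
The state is a dict: "clock": time; "joint_pos": joint angles; "joint_vel": joint speeds; "tau": joint torques, N m; "eef_pos": TCP position; "tool_rot": TCP orientation; "ft_force": force on the tool from outside, world axes, zero at the start; "ft_torque": the same for the moment, N m; "grip_width": finger opening in m; "grasp_force": force on a finger pad.
Only numpy, scipy, OpenCV 4.12 (cv2) and the standard library are available. Lean on these libraries where they do the work, as an engineer would, in place of code of your own. Each camera call takes 0.05 s, during which the arm holds its last target. There are 200 camera calls.

## Task

Weigh-check the green set before it is packed: stand the amber bottle with the green cap and the white jar with the green lid, in either order, upright side by side on the metal pan of the bench scale, each wholly on the pan, and let go of them. Set them down gently, without dropping or tipping them, and leave the orange-capped bottle where it stands.

Things in the scene. Friction and masses are not known exactly. Their poses are not given: they have to be found in the camera images.
- green_bottle_mid (a point): Amber bottle with green cap and green band on its label, about 0.12 kg, standing on the bench: 90 mm tall, straight body 48 mm in diameter up to 60 mm, shoulder to 69 mm, cap 38 mm in diameter. The point is on its axis half-way up, 45 mm above its underside; z is up. All bottles and jars stand at least 105 mm apart, centre to centre; other clutter near them is low.
- green_jar_mid (a point): White jar with green lid and green band, about 0.14 kg, standing on the bench: a plain cylinder 56 mm in diameter, 60 mm tall with its lid (the top 19 mm, same diameter). The point is on its axis half-way up, 30 mm above its underside; z is up. A like jar with a blue lid is a bystander.
- scale_pan (a point): Centre of the top of the scale's flat, rimless, rigid grey metal pan, 60 mm above the bench; 160 mm along its x, 200 mm along its y, z up. The fixed scale's white housing (top 46 mm above the bench) reaches 150 mm from here to -x (display end, nearer the robot), 90 mm to +x, 110 mm to each y side.
- orange_bottle_mid (a point): Bystander to leave alone: the same amber bottle (48 mm in diameter, 90 mm tall) but with orange cap and band. The point is on its axis, 45 mm above its underside; z is up.
There are look-alikes about, which are no part of the job. Leave any yellow look-alike of the part that bears green_bottle_mid alone.

How it is judged:
By the outcome, as a careful person would: the job done as asked, in the order asked, and still so for the second after the job is handed in, with the robot touching nothing.
It also fails if it takes over 64 s, if anything falls off the work surface, if the arm or the gripper's body presses on something with over 40 N, if the wrist force passes 120 N, or if a joint passes its speed limit or range.

## Working session

There is one attempt and no reset: what is moved stays moved. The work goes in short steps, Python scripts to look and compute and a tool call to move; the robot and the scene stay as the last step left them, time stands still between calls to the robot, and variables do not carry over. Pictures are saved under pics/ and viewed, at most 10 in all, crops included, and the job is handed in when it is done.

Besides the shell and the picture viewer there is one more tool, called after "Emit:" by a JSON object that holds its "op" and its "data". servo_tool: Moves the arm, as the interface text tells. Its arguments: {"type":"object","properties":{"commands":{"type":"array"}},"required":["commands"]}

```bash
mkdir -p pics; cat > h.py <<'E'
import numpy as np, cv2
from workcell import status, viewer, bot
def back(cam,px,depth=None,z=None):
    c=viewer.get_calibration(cam);K,R,t=map(np.array,(c["camera_matrix"],c["R"],c["t"]))
    r=np.linalg.inv(K)@[px[1],px[0],1]; o=-R.T@t; d=R.T@r
    return o+d*(depth if depth is not None else (z-o[2])/d[2])
def cloud(cam,depth,mask):
    c=viewer.get_calibration(cam);K,R,t=map(np.array,(c["camera_matrix"],c["R"],c["t"]))
    v,u=np.nonzero(mask&(depth>0)); r=np.linalg.inv(K)@np.stack([u,v,np.ones(len(u))])
    return ((r*depth[v,u]).T-t)@R
E
python3 - <<'E'
from h import *
for c in("top","scene"):
    p,d=viewer.camera(c); cv2.imwrite(f"pics/{c}0.png",p[:,:,::-1]); np.savez(f"{c}0.npz",p=p,d=d)
    print(c,-np.array(viewer.get_calibration(c)["R"]).T@viewer.get_calibration(c)["t"])
    for n,z in(("green_bottle_mid",.045),("green_jar_mid",.03),("scale_pan",.06),("orange_bottle_mid",.045)):
        for q in viewer.spot_point(c,n): print(n,np.round(q["pixel"]),round(q["p"],2),np.round(back(c,q["pixel"],z=z),3))
s=status.get_obs();print(s["clock"],s["eef_pos"],s["tool_rot"],s["grip_width"])
E
```

```text
top [ 0.43486999 -0.05483344  0.82195743]
green_bottle_mid [233. 356.] 0.9 [ 0.45  -0.148  0.045]
green_bottle_mid [282. 355.] 0.86 [ 0.354 -0.145  0.045]
green_bottle_mid [290. 315.] 0.73 [ 0.34  -0.067  0.045]
green_bottle_mid [239. 307.] 0.63 [ 0.439 -0.052  0.045]
green_jar_mid [156. 350.] 0.94 [ 0.61  -0.141  0.03 ]
scale_pan [205. 215.] 0.74 [0.506 0.129 0.06 ]
orange_bottle_mid [148. 440.] 0.97 [ 0.625 -0.323  0.045]
orange_bottle_mid [158. 350.] 0.45 [ 0.604 -0.138  0.045]
scene [ 1.00167793 -0.36061843  0.7625849 ]
green_bottle_mid [191. 255.] 0.93 [ 0.361 -0.143  0.045]
green_bottle_mid [222. 276.] 0.76 [ 0.455 -0.138  0.045]
green_bottle_mid [199. 307.] 0.73 [ 0.429 -0.057  0.045]
green_bottle_mid [175. 284.] 0.57 [ 0.346 -0.069  0.045]
green_jar_mid [289. 309.] 0.66 [ 0.611 -0.148  0.03 ]
scale_pan [182. 405.] 0.82 [0.493 0.138 0.06 ]
orange_bottle_mid [332. 219.] 0.59 [ 0.622 -0.32   0.045]
0.5 [0.118757   0.48565663 0.23927551] [ 1.19630324e-01  9.92818505e-01 -4.38759841e-05 -8.15106977e-06] 0.08543744534984515
```

View pics/top0.png

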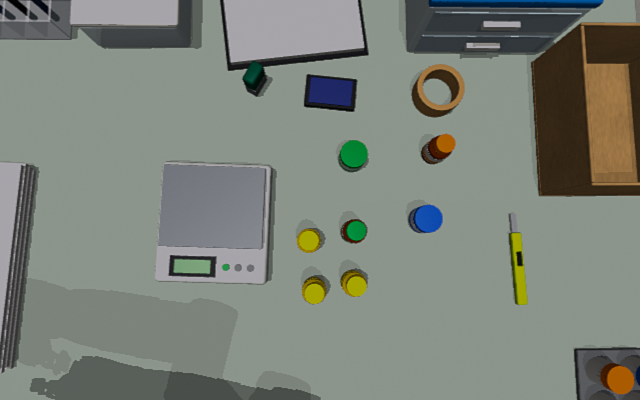

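View pics/scene0.png

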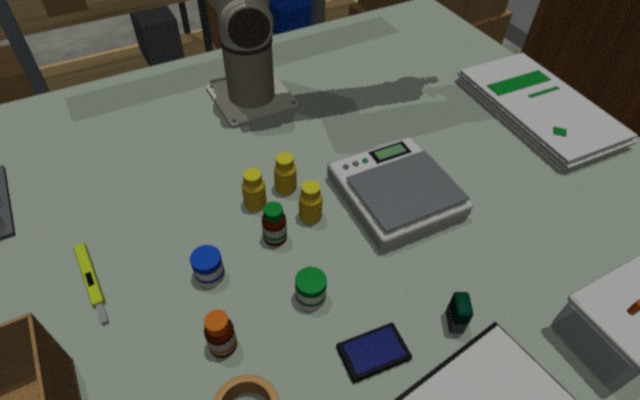

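The top view shows the green bottle's cap at (231,355), with yellow look-alikes at (239,309), (284,355) and (291,314). The green jar is at (155,353), the orange bottle at (146,442), and the pan is centred near (205,214), turned slightly. Next I'll refine these positions using depth.

```bash
python3 - <<'E'
from h import *
D=np.load("top0.npz");p,d=D["p"],D["d"]
full=np.ones(d.shape,bool);P=np.full(d.shape+(3,),np.nan);v,u=np.nonzero(d>0);P[v,u]=cloud("top",d,full)
hsv=cv2.cvtColor(p,cv2.COLOR_RGB2HSV)
for n,(r,c),zt in(("gb",(231,355),.09),("jar",(155,353),.06),("y1",(239,309),.09),("y2",(284,355),.09),("y3",(291,314),.09),("blue",(219,427),.06),("or",(146,442),.09)):
    w=np.zeros(d.shape,bool);w[r-22:r+22,c-22:c+22]=1
    m=w&(abs(P[...,2]-zt)<.006); q=P[m]
    (cx,cy),rad=cv2.minEnclosingCircle(q[:,:2].astype(np.float32)); 
    print(n,len(q),np.round(np.median(q,0),4),np.round([cx,cy,rad],4))
m=(abs(P[...,2]-.06)<.006);m[:150]=0;m[290:]=0;m[:,:140]=0;m[:,290:]=0
m&=(hsv[...,2]<190)
m=cv2.morphologyEx(m.astype(np.uint8),cv2.MORPH_OPEN,np.ones((5,5)))>0
q=P[m];print("pan",len(q),np.round(np.median(q,0),4),cv2.minAreaRect(q[:,:2].astype(np.float32)))
E
```

```text
gb 313 [ 0.4554 -0.1436  0.0898] [ 0.4548 -0.1442  0.0188]
jar 605 [ 0.6092 -0.1449  0.0599] [ 0.6094 -0.1446  0.0281]
y1 317 [ 0.4371 -0.0549  0.0899] [ 0.4367 -0.0544  0.0188]
y2 324 [ 0.3516 -0.1424  0.0899] [ 0.3518 -0.1431  0.0189]
y3 331 [ 0.3392 -0.064   0.09  ] [ 0.3387 -0.0643  0.0191]
blue 629 [ 0.4794 -0.2905  0.0598] [ 0.4793 -0.2915  0.0282]
or 307 [ 0.6227 -0.3189  0.0896] [ 0.6229 -0.32    0.0193]
pan 8308 [0.5026 0.1346 0.06  ] ((0.5045587420463562, 0.13437770307064056), (0.2003324031829834, 0.16019286215305328), 87.86843872070312)
```

Emit:
{"op": "servo_tool", "data": {"commands": [[72, 0, 0, 0, 0.115], [72, 0, 0, 0, 0.115], [72, 0, 0, 0, 0.115], [72, 0, 0, 0, 0.115], [72, -41.4, -16.6, 5, 0], [72, -41.4, -16.6, 5, 0], [72, -41.4, -16.6, 5, 0], [72, -41.4, -16.6, 5, 0], [72, -41.4, -16.6, 5, 0], [72, -41.4, -16.6, 5, 0], [72, -41.4, -16.6, 5, 0], [72, -41.4, -16.6, 5, 0], [72, -41.4, -16.6, 5, 0], [72, -41.4, -16.6, 5, 0], [72, -41.4, -16.6, 5, 0], [72, -41.4, -16.6, 5, 0], [72, -41.4, -16.6, 5, 0], [72, -41.4, -16.6, 5, 0], [72, -41.4, -16.6, 5, 0], [72, -41.4, -16.6, 5, 0]]}}

```text
clock: 3.0
eef_pos: [0.4551, -0.1456, 0.1593]
tool_rot: [0.343, 0.939, 0.0, 0.0]
ft_force: [0.4, 0.7, -0.3]
grip_width: 0.0718
grasp_force: 0.0
```

Emit:
{"op": "servo_tool", "data": {"commands": [[72, 0, 0, 0, 0], [72, 0, 0, 0, 0]]}}

```text
clock: 3.25
eef_pos: [0.4538, -0.1438, 0.1591]
tool_rot: [0.343, 0.939, 0.0, -0.001]
ft_force: [-0.3, 0.7, -0.2]
grip_width: 0.0723
grasp_force: 0.0
```

```bash
cat >> h.py <<'E'
def to(x,y,z):
    from scipy.spatial.transform import Rotation as Ro
    s=status.get_obs();R=Ro.from_quat(s["tool_rot"]).as_matrix()
    print("t",s["clock"],"tcp",np.round(s["eef_pos"],4),"yaw_y",round(np.degrees(np.arctan2(R[1,1],R[0,1])),2),"w",s["grip_width"],s["grasp_force"],np.round(s["ft_force"],1),"q",np.round(s["joint_pos"],2))
    print("move mm",np.round(1000*R.T@(np.array([x,y,z])-s["eef_pos"]),1))
E
python3 -c "
from h import *
to(.455,-.144,.032)"
```

```text
t 3.25 tcp [ 0.4538 -0.1438  0.1591] yaw_y 49.88 w 0.0722675147730002 0.0 [-0.3  0.7 -0.2] q [-0.31  0.25 -0.2   1.12  0.    0.39]
move mm [ -1.2   0.6 127.1]
```

Emit:
{"op": "servo_tool", "data": {"commands": [[72, -1.2, 0.6, 20, 0], [72, 0, 0, 25, 0], [72, 0, 0, 25, 0], [72, 0, 0, 25, 0], [72, 0, 0, 20, 0], [72, 0, 0, 12, 0], [72, 0, 0, 0, 0], [60, 0, 0, 0, 0], [52, 0, 0, 0, 0], [40, 0, 0, 0, 0], [40, 0, 0, 0, 0], [40, 0, 0, 0, 0], [40, 0, 0, 0, 0]]}}

```text
clock: 4.88
eef_pos: [0.4567, -0.1448, 0.0334]
tool_rot: [0.343, 0.939, 0.0, 0.001]
ft_force: [0.5, -0.2, 6.7]
grip_width: 0.0466
grasp_force: 62.0
```

```bash
python3 -c "
from h import *
to(.5045,.184,.15)"
```

```text
t 4.875 tcp [ 0.4567 -0.1448  0.0334] yaw_y 49.9 w 0.04662734227841355 62.04866723623127 [ 0.5 -0.2  6.7] q [-0.31  0.4  -0.37  0.8   0.    0.39]
move mm [ 175.   282.4 -116.7]
```

Emit:
{"op": "servo_tool", "data": {"commands": [[40, 0, 0, -6, 0], [40, 0, 0, -14, 0], [40, 0, 0, -22, 0], [40, 0, 0, -25, 0], [40, 0, 0, -25, 0], [40, 0, 0, -17, 0], [40, 0, 0, -8, 0], [40, 0, 0, 0, 0]]}}

```text
clock: 5.88
eef_pos: [0.456, -0.1445, 0.1499]
tool_rot: [0.343, 0.939, 0.0, 0.001]
ft_force: [0.2, -0.5, -0.8]
grip_width: 0.0466
grasp_force: 61.5
```

Emit:
{"op": "servo_tool", "data": {"commands": [[40, 5, 8.4, 0, 0], [40, 10, 16, 0, 0], [40, 15, 24, 0, 0], [40, 15, 24, 0, 0], [40, 15, 24, 0, 0], [40, 15, 24, 0, 0], [40, 15, 24, 0, 0], [40, 15, 24, 0, 0], [40, 15, 24, 0, 0], [40, 15, 24, 0, 0], [40, 15, 24, 0, 0], [40, 13, 21, 0, 0], [40, 8, 13, 0, 0], [40, 4, 8, 0, 0], [40, 0, 0, 0, 0], [40, 0, 0, 0, 0]]}}

```text
clock: 7.88
eef_pos: [0.5036, 0.1837, 0.1492]
tool_rot: [0.343, 0.939, -0.0, -0.0]
ft_force: [0.6, 1.0, -1.1]
grip_width: 0.0466
grasp_force: 61.6
```

```bash
python3 - <<'E'
from h import *
to(.5045,.184,.0945)
p,d=viewer.camera("scene"); cv2.imwrite("pics/s1.png",p[:,:,::-1])
E
```

```text
t 7.875 tcp [0.5036 0.1837 0.1492] yaw_y 49.86 w 0.04657220744899942 61.58717887708917 [ 0.6  1.  -1.1] q [ 0.35  0.37 -0.06  1.14 -0.    1.05]
move mm [-0.5  0.9 54.7]
```

View pics/s1.png

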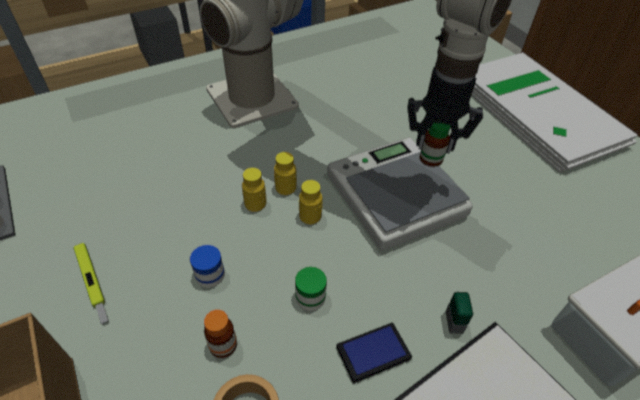

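The bottle is held upright over the pan at (145,434), and its three yellow neighbours haven't moved. I'll lower it gently until it touches.

Emit:
{"op": "servo_tool", "data": {"commands": [[40, -0.5, 0.9, 8, 0], [40, 0, 0, 14, 0], [40, 0, 0, 14, 0], [40, 0, 0, 8, 0], [40, 0, 0, 4, 0], [40, 0, 0, 2, 0], [40, 0, 0, 1, 0], [40, 0, 0, 1, 0], [40, 0, 0, 0, 0]]}}

```text
clock: 9.05
eef_pos: [0.5048, 0.1847, 0.0975]
tool_rot: [0.343, 0.939, 0.0, 0.0]
ft_force: [0.1, 0.5, -0.6]
grip_width: 0.0467
grasp_force: 61.6
```

Emit:
{"op": "servo_tool", "data": {"commands": [[40, 0, 0, 1, 0], [40, 0, 0, 1, 0], [40, 0, 0, 0, 0]]}}

```text
clock: 9.43
eef_pos: [0.5046, 0.1846, 0.0952]
tool_rot: [0.343, 0.939, -0.0, -0.0]
ft_force: [-0.1, -0.6, -0.1]
grip_width: 0.0464
grasp_force: 61.6
```

Emit:
{"op": "servo_tool", "data": {"commands": [[40, 0, 0, 0.7, 0], [40, 0, 0, 0.7, 0], [40, 0, 0, 0, 0]]}}

```text
clock: 9.8
eef_pos: [0.5046, 0.1847, 0.0938]
tool_rot: [0.343, 0.939, -0.0, -0.0]
ft_force: [-0.2, 0.6, -1.6]
grip_width: 0.0465
grasp_force: 61.6
```

Emit:
{"op": "servo_tool", "data": {"commands": [[40, 0, 0, 0.5, 0], [40, 0, 0, 0, 0]]}}

```text
clock: 10.05
eef_pos: [0.5047, 0.1847, 0.0935]
tool_rot: [0.343, 0.939, 0.0, 0.0]
ft_force: [0.4, -0.2, 0.2]
grip_width: 0.0468
grasp_force: 61.7
```

Emit:
{"op": "servo_tool", "data": {"commands": [[40, 0, 0, 0.5, 0], [40, 0, 0, 0, 0]]}}

```text
clock: 10.3
eef_pos: [0.5047, 0.1847, 0.0934]
tool_rot: [0.343, 0.939, 0.0, 0.0]
ft_force: [-2.6, -1.1, 3.3]
grip_width: 0.0464
grasp_force: 61.9
```

Emit:
{"op": "servo_tool", "data": {"commands": [[40, 0, 0, 0.5, 0], [40, 0, 0, 0, 0]]}}

```text
clock: 10.55
eef_pos: [0.5047, 0.1847, 0.0934]
tool_rot: [0.343, 0.939, 0.0, 0.0]
ft_force: [-2.9, -0.3, 8.0]
grip_width: 0.0465
grasp_force: 62.4
```

Emit:
{"op": "servo_tool", "data": {"commands": [[50, 0, 0, 0, 0], [53, 0, 0, 0, 0], [58, 0, 0, 0, 0], [64, 0, 0, 0, 0], [68, 0, 0, 0, 0], [68, 0, 0, -6, 0], [68, 0, 0, -15, 0], [68, 0, 0, -25, 0], [70, 0, 0, -25, 0], [72, 0, 0, -25, 0], [75, 0, 0, -11, 0.09], [80, 0, 0, 0, 0.11], [80, 0, 0, 0, 0.11], [80, 0, 0, 0, 0.11], [80, 0, 0, 0, 0.11], [80, 0, 0, 0, 0.11], [80, 0, 0, 0, 0.11], [80, 0, 0, 0, 0.12], [80, 0, 0, 0, 0]]}}

```text
clock: 12.92
eef_pos: [0.505, 0.1848, 0.2006]
tool_rot: [0.706, 0.708, 0.001, 0.0]
ft_force: [-0.8, 0.9, -0.2]
grip_width: 0.0802
grasp_force: 0.0
```

```bash
python3 - <<'E'
from h import *
to(.6094,-.1447,.14)
E
```

```text
t 12.925 tcp [0.505  0.1848 0.2006] yaw_y 0.14 w 0.08020837377752449 0.0 [-0.8  0.9 -0.2] q [ 0.35  0.33  0.03  1.27 -0.    1.92]
move mm [-329.8  103.6   60.5]
```

Emit:
{"op": "servo_tool", "data": {"commands": [[80, -30, 9.4, 0, 0], [80, -40, 12.6, 4, 0], [80, -40, 12.6, 8, 0], [80, -40, 12.6, 8, 0], [80, -40, 12.6, 8, 0], [80, -40, 12.6, 8, 0], [80, -40, 12.6, 8, 0], [80, -40, 12.6, 8, 0], [80, -20, 6, 8, 0], [80, 0, 0, 0, 0], [80, 0, 0, 0, 0]]}}

```text
clock: 14.3
eef_pos: [0.6084, -0.144, 0.1396]
tool_rot: [0.706, 0.708, 0.0, -0.0]
ft_force: [-0.1, 0.2, -0.0]
grip_width: 0.0798
grasp_force: 0.0
```

```bash
python3 - <<'E'
from h import *
p,d=viewer.camera("scene"); cv2.imwrite("pics/s2.png",p[:,:,::-1])
to(.6094,-.1447,.021)
E
```

```text
t 14.35 tcp [ 0.6085 -0.1438  0.1399] yaw_y 0.17 w 0.07973541739910574 0.0 [-0.1  0.4  1. ] q [-0.23  0.54  0.19  1.22  0.    1.34]
move mm [ -1.    0.9 118.9]
```

View pics/s2.png

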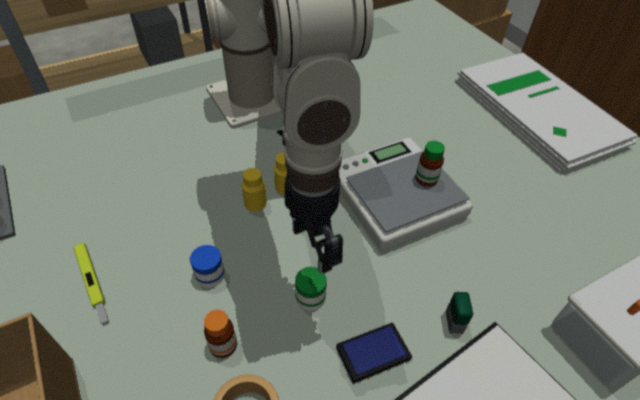

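The bottle stands upright on the pan at (165,430), and the gripper is above the jar at (287,310). I'll go down and grip it.

Emit:
{"op": "servo_tool", "data": {"commands": [[80, -1, 0.9, 15, 0], [80, 0, 0, 25, 0], [80, 0, 0, 25, 0], [80, 0, 0, 25, 0], [80, 0, 0, 18, 0], [80, 0, 0, 11, 0], [80, 0, 0, 0, 0], [68, 0, 0, 0, 0], [60, 0, 0, 0, 0], [48, 0, 0, 0, 0], [48, 0, 0, 0, 0], [48, 0, 0, 0, 0], [48, 0, 0, 0, 0]]}}

```text
clock: 15.98
eef_pos: [0.6105, -0.1465, 0.0218]
tool_rot: [0.707, 0.707, 0.001, 0.001]
ft_force: [0.3, -0.5, 5.1]
grip_width: 0.055
grasp_force: 63.7
```

Emit:
{"op": "servo_tool", "data": {"commands": [[48, 0, 0, -6, 0], [48, 0, 0, -14, 0], [48, 0, 0, -22, 0], [48, 0, 0, -25, 0], [48, 0, 0, -25, 0], [48, 0, 0, -17, 0], [48, 0, 0, -8, 0], [48, 0, 0, 0, 0]]}}

```text
clock: 16.98
eef_pos: [0.6096, -0.1463, 0.1377]
tool_rot: [0.707, 0.707, 0.0, 0.0]
ft_force: [-0.1, 0.0, -1.6]
grip_width: 0.055
grasp_force: 63.4
```

```bash
python3 - <<'E'
from h import *
to(.5045,.085,.14)
E
```

```text
t 16.975 tcp [ 0.6096 -0.1463  0.1377] yaw_y 0.05 w 0.05503661547730786 63.432923555374146 [-0.1  0.  -1.6] q [-0.24  0.55  0.19  1.22  0.    1.33]
move mm [ 231.4 -104.9   -2.4]
```

Emit:
{"op": "servo_tool", "data": {"commands": [[48, 8, -4, 0, 0], [48, 17, -8, 0, 0], [48, 25, -11, 0, 0], [48, 25, -11, 0, 0], [48, 25, -11, 0, 0], [48, 25, -11, 0, 0], [48, 25, -11, 0, 0], [48, 25, -11, 0, 0], [48, 25, -11, 0, 0], [48, 18, -9, 0, 0], [48, 10, -5, 0, 0], [48, 4, -2, 0, 0], [48, 0, 0, 0, 0], [48, 0, 0, 0, 0]]}}

```text
clock: 18.73
eef_pos: [0.5046, 0.0851, 0.1374]
tool_rot: [0.707, 0.707, 0.0, 0.0]
ft_force: [-0.8, 0.2, -1.3]
grip_width: 0.055
grasp_force: 63.5
```

```bash
python3 - <<'E'
from h import *
to(.5045,.085,.086)
E
```

```text
t 18.725 tcp [0.5046 0.0851 0.1374] yaw_y -0.0 w 0.055035724504361366 63.46439570188522 [-0.8  0.2 -1.3] q [ 0.17  0.33 -0.15  1.09 -0.    1.74]
move mm [-0.1 -0.1 51.4]
```

Emit:
{"op": "servo_tool", "data": {"commands": [[48, 0, 0, 8, 0], [48, 0, 0, 14, 0], [48, 0, 0, 14, 0], [48, 0, 0, 8, 0], [48, 0, 0, 4, 0], [48, 0, 0, 2, 0], [48, 0, 0, 1, 0], [48, 0, 0, 1, 0], [48, 0, 0, 0, 0]]}}

```text
clock: 19.85
eef_pos: [0.5044, 0.0857, 0.0856]
tool_rot: [0.707, 0.707, 0.0, 0.0]
ft_force: [0.6, -0.8, -2.0]
grip_width: 0.0551
grasp_force: 63.5
```

Emit:
{"op": "servo_tool", "data": {"commands": [[48, 0, 0, 1, 0], [48, 0, 0, 0.7, 0], [48, 0, 0, 0, 0]]}}

```text
clock: 20.23
eef_pos: [0.5042, 0.0857, 0.0836]
tool_rot: [0.707, 0.707, -0.0, -0.0]
ft_force: [0.2, 0.8, -1.1]
grip_width: 0.0548
grasp_force: 63.5
```

Emit:
{"op": "servo_tool", "data": {"commands": [[48, 0, 0, 0.7, 0], [48, 0, 0, 0, 0]]}}

```text
clock: 20.48
eef_pos: [0.5042, 0.0857, 0.0829]
tool_rot: [0.707, 0.707, -0.0, -0.0]
ft_force: [-0.4, 0.1, -1.5]
grip_width: 0.055
grasp_force: 63.5
```

Emit:
{"op": "servo_tool", "data": {"commands": [[48, 0, 0, 0.5, 0], [48, 0, 0, 0, 0]]}}

```text
clock: 20.72
eef_pos: [0.5042, 0.0857, 0.0825]
tool_rot: [0.707, 0.707, -0.0, -0.0]
ft_force: [-0.0, -0.0, -1.3]
grip_width: 0.0549
grasp_force: 63.5
```

Emit:
{"op": "servo_tool", "data": {"commands": [[48, 0, 0, 0.5, 0], [48, 0, 0, 0, 0]]}}

```text
clock: 20.98
eef_pos: [0.5042, 0.0857, 0.082]
tool_rot: [0.707, 0.707, -0.0, -0.0]
ft_force: [-0.7, 0.9, -1.6]
grip_width: 0.0546
grasp_force: 63.5
```

Emit:
{"op": "servo_tool", "data": {"commands": [[48, 0, 0, 0.5, 0], [48, 0, 0, 0, 0]]}}

```text
clock: 21.22
eef_pos: [0.5043, 0.0857, 0.0817]
tool_rot: [0.707, 0.707, 0.0, 0.0]
ft_force: [-1.1, 1.0, 1.1]
grip_width: 0.0547
grasp_force: 63.6
```

Emit:
{"op": "servo_tool", "data": {"commands": [[48, 0, 0, 0.4, 0], [48, 0, 0, 0, 0]]}}

```text
clock: 21.48
eef_pos: [0.5043, 0.0857, 0.0817]
tool_rot: [0.707, 0.707, 0.0, 0.0]
ft_force: [-2.6, 0.3, 5.0]
grip_width: 0.0548
grasp_force: 63.9
```

Emit:
{"op": "servo_tool", "data": {"commands": [[58, 0, 0, 0, 0], [61, 0, 0, 0, 0], [66, 0, 0, 0, 0], [72, 0, 0, 0, 0], [76, 0, 0, 0, 0], [76, 0, 0, -6, 0], [76, 0, 0, -15, 0], [76, 0, 0, -25, 0], [76, 0, 0, -25, 0], [76, 0, 0, -25, 0], [76, 0, 0, -25, 0], [76, -20, 0, -15, 0], [76, -40, 0, 0, 0], [76, -40, 0, 0, 0], [76, -40, 0, 0, 0], [76, -40, 0, 0, 0], [76, -40, 0, 0, 0], [76, -20, 0, 0, 0], [76, 0, 0, 0, 0]]}}

```text
clock: 23.85
eef_pos: [0.5046, -0.1552, 0.2177]
tool_rot: [0.708, 0.707, 0.0, 0.0]
ft_force: [-0.6, -0.2, 0.4]
grip_width: 0.0761
grasp_force: 0.0
```

```bash
python3 - <<'E'
from h import *
out=[]
for c in("top","scene"):
    p,d=viewer.camera(c); out.append(p)
    if c=="top":
        for n,zt in(("bottle",.15),("jar",.12)):
            m=np.zeros(d.shape,bool);m[150:290,140:290]=1
            q=cloud(c,d,m);q=q[abs(q[:,2]-zt)<.005];print(n,len(q),np.round(np.median(q,0),4),cv2.minEnclosingCircle(q[:,:2].astype(np.float32)))
cv2.imwrite("pics/f.png",cv2.resize(np.vstack(out),(480,600))[:,:,::-1])
to(0.5,0,.3)
E
```

```text
bottle 388 [0.5031 0.1844 0.1499] ((0.5030744671821594, 0.18523408472537994), 0.018931709229946136)
jar 882 [0.5024 0.0907 0.12  ] ((0.49873316287994385, 0.1305254101753235), 0.07164719700813293)
t 23.95 tcp [ 0.5045 -0.1536  0.2174] yaw_y 0.08 w 0.07572487136906075 0.0 [-0.5 -0.6 -0.2] q [-0.3   0.3   0.03  1.3   0.    1.27]
move mm [153.6  -4.3 -82.5]
```

View pics/f.png

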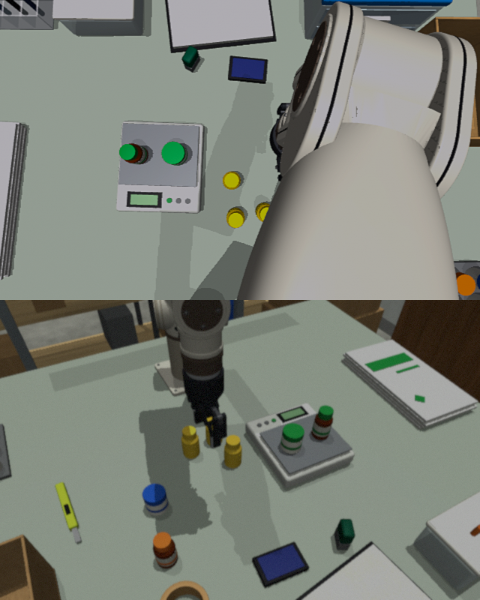

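The bottle (top view, about (152,130)) and the jar (about (152,175)) both stand upright on the pan, wholly within it. The orange bottle and the yellow look-alikes haven't moved, and the gripper touches nothing.

```bash
python3 -c "
from workcell import bot
print(bot.job_done())"
```

```text
the job is handed in; nothing more can be done
None
```

The green-capped bottle and the green-lidded jar are standing upright side by side, wholly on the scale pan and released; the orange-capped bottle was left where it stood, and I handed the job in at about 24 s (no verdict was returned).

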